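Close up the findings chest

ROBOT

A 7-joint arm with a two-finger parallel gripper is mounted at the origin on the work surface. World frame = base frame: x ahead of the robot, y to its left, z up, the work surface at z = 0. Lengths are in mm, angles in rad, forces in N, time in s.
With the tool pointing down it reaches from about 425 to 825 mm from the base axis. Payload 3.6 kg.
Tool frame: the origin (TCP) lies at the very end of the fingers, on their centre line; the grasp point (between the pads) lies 19 mm behind it; z points along the fingers, y is the line along which they close (so a half turn about z gives the same grasp; the last joint's range is limited). The gripper opens to 93 mm and grips with 3 to 60 N. Pads are 15 mm wide; open, the fingers measure 128 mm over their backs; the gripper's body (75 mm by 188 mm) begins 65 mm behind the grasp point.
Start: joints at [1.099, 0.615, -0.013, 1.423, 0.008, 1.103, -0.04], TCP at [280.274, -586.437, 218.64] pointing down, gripper open.
Joint ranges: [-3.12, 3.12], [-0.3, 2.06], [-1.34, 1.32], [0.26, 2.42], [-1.36, 4.5], [0.01, 1.98], [-2.84, 2.84]. Speed limits (rad/s): [2.79, 2.79, 3.14, 3.14, 3.14, 3.14, 3.14].

INTERFACE

Orientations are given as a rotation vector (axis times angle).
In Python, from station import arm, capture, camera_params, recognise, cut_out gives the robot as it stands.
- The arm moves only by the tool servo_tool, never from a script. Its argument "deltas" is a list that holds one entry, the list of rows, each a list of 7 numbers: the shift along the tool's x, y, z normalised to -1 to 1, where 1 is 0.75 m, then the turn, a rotation vector about the tool's x, y, z normalised to -1 to 1, where 1 is 60 degrees, then the closure, from -1 (fully open) to 1 (shut). A call has 1 to 12 rows; each row is the pose to reach, as a shift and turn from the pose commanded when the call began, along the tool's axes at that moment; what a row does not reach only later rows make up. A row lasts 1/8 s, in which the tool goes at most 62.5 mm and 10.7 degrees, less where a joint would pass 70% of its speed; a pose out of reach is approached as far as the arm can. A call with a number of a shift or a turn outside -1 to 1 is refused whole. A call with a gripper value outside its range is refused whole. The fingers move at their own pace and stop on an object; "squeeze" is the grip in N (left out, the last holds). Time passes only in rows, so rows that repeat a pose let the fingers close. It gives the time, the measured TCP pose, the force, the opening and the grip force at its end, in the units of the state.
- arm.state(): the state, without advancing time (a new reading comes with each control period).
- capture(name): name is "scene" or "top"; returns the picture (480x640x3 uint8, red, green, blue); there is no depth.
- camera_params(name): a dict with "camera_matrix" (3x3 intrinsics, pixels), "rvec" (rotation vector, rad) and "tvec" (3), from world to camera coordinates, as OpenCV has them. Camera axes: x right, y down, z forward; pixel columns grow to the right and rows downward; lengths in mm; the calibration is good to about 2 mm. A picture is of the moment at which its call begins. camera_params takes no time and is no camera call.
- arm.finish_job(): hands the job in; it is judged then, once.
Trained networks look in the newest picture that a camera, given by its name, has taken for a name from the list of things; names that differ only in an ending like _2 or _b are one class to them, and where a whole thing is asked for, a point or a joint stands for the part that bears it (a point fixed in the world has none). Each returns a list of dicts, best first, with "p" (0 to 1); they miss things now and then, are a little off and sometimes report something else, mostly with a low value. They report only what shows in the picture. A call takes as long as a camera call.
- recognise(camera, query): "location" ([column, row] in pixels, amid what is visible of it).
- cut_out(camera, query): "region" (480x640 bool, what is visible of it) and "location" ([column, row] in pixels, amid what is visible of it).
The state is a dict: "clock": time; "q": joint angles; "joint_vel": joint speeds; "joint_efforts": joint torques, N m; "tool_pos": TCP position; "tool_rot": TCP orientation; "wrist_force": force on the tool from outside, world axes, zero at the start; "torque": the same for the moment, N m; "finger_gap": finger opening in mm; "finger_force": force on a finger pad.
Only numpy, scipy, OpenCV 4.12 (cv2) and the standard library are available. Lean on these libraries where they do the work, as an engineer would, in place of code of your own. Each camera call takes 0.05 s, during which the arm holds its last target. There are 200 camera calls.

TASK

Close the jeweller's findings chest before the polishing dust flies, by pushing with the fingertips. First, with the lid still standing open, push both drawers fully home; then push the lid down until it is fully shut, easing it down rather than slamming it. Do not pull anything further open, do not pick anything up, and leave the jar, ring mandrel, pliers and dish where they are.

Things in the scene. Friction and masses are not known exactly. Their poses are not given: they have to be found in the camera images.
- chest: Grey findings chest fixed to the bench, 150 mm deep (its x), 240 mm wide (y), 90 mm high when shut. Origin: centre of its underside on the bench; x points from the drawer side (robot side) to the hinge side, y to the left drawer, z up. Two drawers below; above them a green-lined tray (rim 82 mm above the bench, its contents all lower) under the hinged lid.
- left_drawer (a joint): Opening of the left drawer in m (left as seen from the robot, chest +y): 0 fully home, grows as the drawer comes out along the chest's -x (stop at 0.10). White front 108 mm wide, 36 mm high, from 14.5 to 50.5 mm above the bench, flush with the chest's front at 0. It slides with about 1.5 N of friction, stays where it is left, and meets a hard stop at 0.
- right_drawer (a joint): The same for the right drawer (chest -y), of the same make.
- left_drawer_handle (a point): Middle of the outer (robot-facing) face of the left drawer's black bar handle; moves with the drawer. The bar is 70 mm long along the chest's y, 12 mm high, 10 mm thick; its outer face stands 35 mm in front of the drawer's front. The point is 32.5 mm above the bench; with the drawer home it lies at x = -110 mm, y = +58 mm in the chest's frame.
- right_drawer_handle (a point): The same point on the right drawer's bar handle; with the drawer home at x = -110 mm, y = -58 mm in the chest's frame.
- lid (a joint): Angle of the lid in rad: 0 fully shut (level, resting on the tray's rim), grows as its front edge is raised, stop at 1.5. A stiff friction hinge holds it at any angle; about 1 to 5 N at the free edge pushes it down.
- lid_hinge (a point): On the lid's hinge axis, middle of its width: 82 mm above the bench, at x = +75 mm, y = 0 in the chest's frame; the axis runs along the chest's y.
- lid_edge (a point): Middle of the lid's free front edge, on the lid's upper face. The lid is a flat grey plate 150 mm from hinge to edge, 240 mm wide, 8 mm thick (its underside passes through the hinge axis), with a yellow stripe along the free edge of its upper face.
- jar: Bystander: amber glass jar with blue cap, 52 mm across, 65 mm high, loose. Origin: centre of its underside.
- mandrel: Bystander: upright tapered steel ring mandrel on a dark wooden foot 56 mm across, 125 mm high, loose. Origin: centre of its underside.
- pliers: Bystander: small pliers with red handles lying flat, about 140 mm long along their x (jaws to +x), 52 mm wide, 12 mm high, loose. Origin: on the bench, near their middle.
- dish: Bystander: small white ceramic bowl, 64 mm across, 22 mm high, loose. Origin: centre of its underside.

How it is judged (in metres and radians):
On the way, in this order (a step that is already met when the one before it is completed fails the run):
1. both drawers are fully home while the lid still stands open (value of joint each of left_drawer, right_drawer below 0.004 m and value of joint lid above 0.5 rad), for 0.2 s.
2. the lid is fully shut (value of joint lid below 0.03 rad), for 0.2 s.
At the end, for the whole second after the job is handed in: Both drawers are within 4 mm of fully home, the lid is within 0.03 rad of shut, and the four bystanders stand upright (within 0.2 rad), at rest, within 20 mm of where they began (value of joint each of left_drawer, right_drawer below 0.004 m and value of joint lid below 0.03 rad and distance of each of jar, mandrel, pliers, dish from where it was at the start of the episode below 0.02 m and angle between each of jar, mandrel, pliers, dish's own z axis and vertical below 0.2 rad and linear speed of each of jar, mandrel, pliers, dish below 0.02 m/s); the robot touches nothing.
It fails at once if the lid is slammed (closes faster than 2.5 rad/s) (velocity of joint lid below -2.5 rad/s).
It fails at once if a drawer is pulled further out (beyond 75 mm) (value of joint any of left_drawer, right_drawer above 0.075 m).
It fails at once if the lid is raised further (beyond 1.35 rad) (value of joint lid above 1.35 rad).
It fails at once if a bystander is lifted, carried or shifted by more than 20 mm, or tipped (distance of any of jar, mandrel, pliers, dish from where it was at the start of the episode above 0.02 m or angle between any of jar, mandrel, pliers, dish's own z axis and vertical above 0.4 rad).
It also fails if it takes over 54 s, if anything falls off the work surface, if the arm or the gripper's body presses on something with over 40 N, if the wrist force passes 120 N, or if a joint passes its speed limit or range.

## Working session

There is one attempt and no reset: what is moved stays moved. The work goes in short steps, Python scripts to look and compute and a tool call to move; the robot and the scene stay as the last step left them, time stands still between calls to the robot, and variables do not carry over. Pictures are saved under pics/ and viewed, at most 10 in all, crops included, and the job is handed in when it is done.

Besides the shell and the picture viewer there is one more tool, called after "Request:" as name(argument=value, ...) on one line, values as JSON. servo_tool: Moves the arm, as the interface text tells. Scaled input: -1 to 1 covers 0.75 m each way for a shift and 60 degrees each way for a turn. Its arguments: {"type":"object","properties":{"deltas":{"type":"array","items":{"type":"array","items":{"type":"array","items":{"type":"number"}}}},"squeeze":{"type":"number"}},"required":["deltas"]}

```bash
mkdir -p pics; python3 - <<'E'
from station import arm,capture,camera_params,recognise
import cv2,json
for c in ["scene","top"]:
    im=capture(c); cv2.imwrite(f"pics/{c}0.png",im[...,::-1])
    p=camera_params(c); print(c,{k:__import__('numpy').round(v,4).tolist() for k,v in p.items()})
    for n in ["left_drawer_handle","right_drawer_handle","lid_edge","lid_hinge","chest","jar","mandrel","pliers","dish"]:
        print(n,[(round(r["p"],2),[round(float(x)) for x in r["location"]]) for r in recognise(c,n)[:3]])
s=arm.state();print(s)
E
```

```text
scene {'camera_matrix': [[470.7764, 0.0, 312.981], [0.0, 470.7764, 239.5546], [0.0, 0.0, 1.0]], 'rvec': [0.9677, 2.6812, -0.7645], 'tvec': [425.6002, -297.6409, 1073.5734]}
left_drawer_handle [(0.74, [375, 284])]
right_drawer_handle [(0.68, [332, 235])]
lid_edge [(0.96, [286, 282])]
lid_hinge [(0.78, [288, 283]), (0.33, [373, 282])]
chest [(0.7, [304, 284])]
jar [(0.7, [383, 418]), (0.69, [373, 284])]
mandrel [(0.6, [218, 224])]
pliers [(0.62, [452, 332])]
dish [(0.24, [373, 283])]
top {'camera_matrix': [[620.6153, 0.0, 315.5561], [0.0, 620.6153, 231.8494], [0.0, 0.0, 1.0]], 'rvec': [2.1331, -2.1529, 0.1953], 'tvec': [30.5029, 597.9167, 1151.6239]}
left_drawer_handle [(0.88, [252, 257]), (0.72, [313, 251])]
right_drawer_handle [(0.59, [314, 254])]
lid_edge [(0.93, [279, 173])]
lid_hinge [(0.89, [279, 172])]
chest [(0.64, [280, 211])]
jar [(0.86, [169, 194]), (0.15, [392, 268])]
mandrel [(0.56, [384, 198])]
pliers [(0.85, [186, 289])]
dish [(0.7, [389, 271])]
{'clock': 1.0, 'q': array([ 1.09851621,  0.61487797, -0.01262098,  1.42339792,  0.00812347,
        1.10342654, -0.04037047]), 'joint_vel': array([ 1.64973090e-03,  9.54037421e-04, -4.33013736e-05, -8.65224036e-04,
       -1.09760139e-03,  1.77428301e-03, -1.88936070e-03]), 'joint_efforts': array([ 5.77086721e-04, -4.58833230e+01,  2.09136573e-01, -1.66035944e+01,
       -6.11342490e-02,  1.31739219e-02,  3.54392330e-05]), 'tool_pos': array([ 280.26548214, -586.43371261,  218.65516856]), 'tool_rot': array([-3.06378088e+00, -6.94584512e-01, -1.89265180e-05]), 'wrist_force': array([0.60920094, 0.66735469, 0.87945138]), 'torque': array([-0.0069343 , -0.00568796, -0.01855523]), 'finger_force': 0.0, 'finger_gap': 93.07019246576033}
```

View pics/scene0.png

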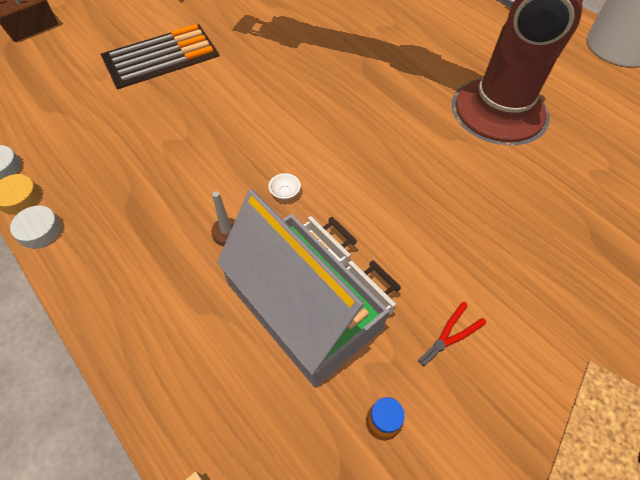

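View pics/top0.png

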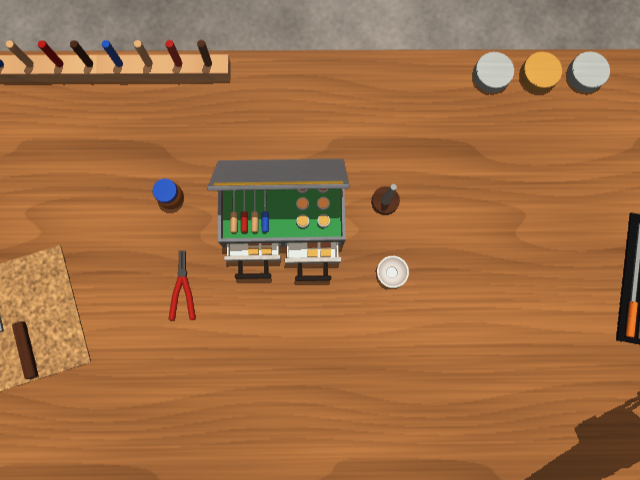

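The chest faces the robot with its drawers at about (253,276) and (313,279) in the top view. The jar and pliers are left of it, the mandrel and dish right, and the lid stands steeply open. I'll zoom in for accurate corners.

```bash
python3 - <<'E'
import cv2
a=cv2.imread("pics/top0.png")[150:295,195:365]; b=cv2.imread("pics/scene0.png")[180:390,205:415]
cv2.imwrite("pics/ca.png",cv2.resize(a,None,fx=4,fy=4,interpolation=cv2.INTER_CUBIC))
cv2.imwrite("pics/cb.png",cv2.resize(b,None,fx=2.8,fy=2.8,interpolation=cv2.INTER_CUBIC))
E
```

```text
(no output)
```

View pics/ca.png

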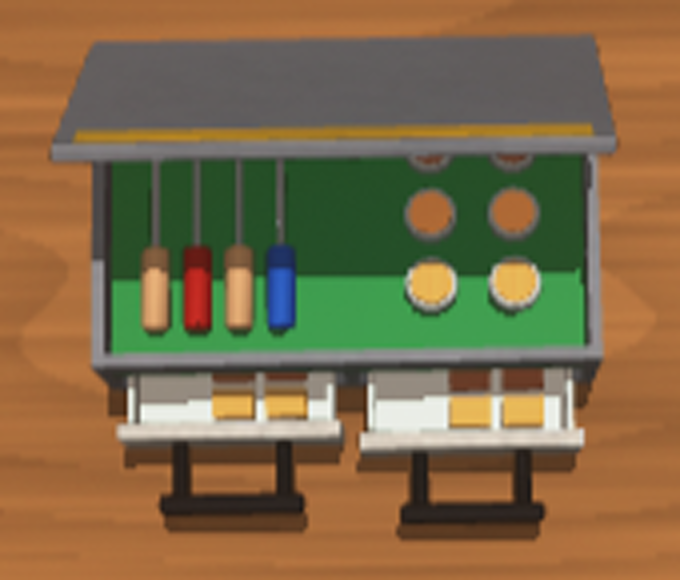

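View pics/cb.png

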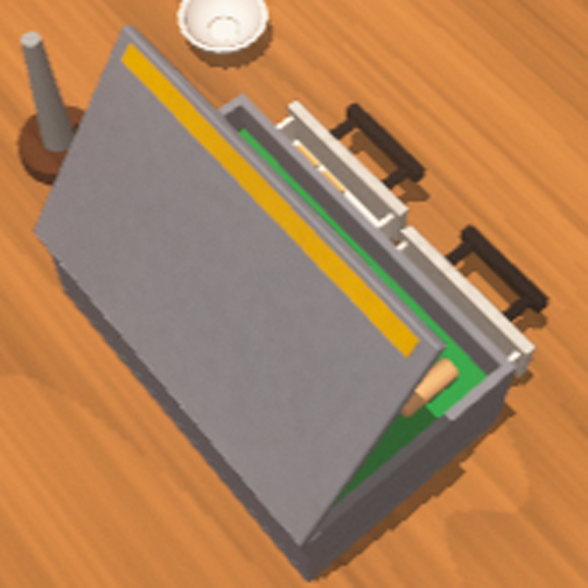

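The crops show the left drawer out by a bit and the right by a bit more, with the lid edge and hinge corners clear in both views. I'll fit pose and joints jointly.

```bash
cat > h.py <<'E'
import numpy as np,cv2
from station import *
P={c:camera_params(c) for c in("scene","top")}
def proj(c,p):
    p_=P[c];return cv2.projectPoints(np.float64(p).reshape(-1,1,3),np.float64(p_["rvec"]),np.float64(p_["tvec"]),np.float64(p_["camera_matrix"]),None)[0][:,0]
def ray(c,uv,z):
    p=P[c];R=cv2.Rodrigues(np.float64(p["rvec"]))[0];C=-R.T@np.ravel(p["tvec"])
    d=R.T@np.linalg.inv(p["camera_matrix"])@np.array([uv[0],uv[1],1.]);return C+d*(z-C[2])/d[2]
E
python3 - <<'E'
from h import *
from scipy.optimize import least_squares
T=lambda x,y:[195+x/4,150+y/4]; S=lambda x,y:[205+x/2.8,180+y/2.8]
def lid(r,y,t,a): return [75-r*np.cos(a)+t*np.sin(a),y,82+r*np.sin(a)+t*np.cos(a)]
def model(q):
    X,Y,w,dl,dr,a=q
    t=[[-75,120,82],[-75,-120,82],[-110-dl,93,38.5],[-110-dl,23,38.5],[-110-dr,-23,38.5],[-110-dr,-93,38.5],
     lid(150,120,8,a),lid(150,-120,8,a),lid(0,120,8,a),lid(0,-120,8,a)]
    s=[lid(150,-120,8,a),lid(150,120,8,a),lid(0,-120,8,a),lid(0,120,8,a)]
    c,n=np.cos(w),np.sin(w);W=lambda p:np.array(p)@np.array([[c,n,0],[-n,c,0],[0,0,1]])+[X,Y,0]
    return np.vstack([proj("top",W(t)),proj("scene",W(s))])
obs=np.array([T(94,366),T(601,360),T(161,511),T(304,509),T(399,521),T(544,519),T(52,146),T(615,138),T(95,43),T(595,37),S(125,30),S(438,350),S(35,232),S(303,540)])
r=least_squares(lambda q:(model(q)-obs).ravel(),[600,0,0,30,30,1.],x_scale=[10,10,.1,10,10,.1],loss="soft_l1")
print(r.x.round(3)); print((model(r.x)-obs).round(1).tolist())
X,Y,w,dl,dr,a=r.x;c,n=np.cos(w),np.sin(w)
for p in([-110-dl,58],[-110-dr,-58],lid(150,0,8,a)[:2],[75,0],[-75,0]): print(np.array(p),(np.array([[c,-n],[n,c]])@p+[X,Y]).round(1))
for nme,uv,z in(("jar",(165,190),60),("mandrel foot",(386,203),10),("mandrel tip",(393,187),125),("pliers1",(182,252),6),("pliers2",(192,318),6),("pliers3",(172,318),6),("dish",(392,272),20)): print(nme,ray("top",uv,z).round())
E
```

```text
[6.50273e+02 9.01610e+01 9.00000e-03 2.79680e+01 3.48690e+01 9.99000e-01]
[[-1.1, 0.9], [0.2, 0.2], [-0.8, 0.1], [-0.2, -0.1], [-0.0, 0.1], [0.1, -0.1], [-1.2, 0.0], [0.4, -0.1], [-1.1, -0.1], [-0.4, -0.3], [-1.4, -3.9], [0.6, -1.9], [-1.0, -2.0], [-1.1, 1.2]]
[-137.96750876   58.        ] [511.8 146.9]
[-144.86928143  -58.        ] [505.9  30.9]
[0.61745776 0.        ] [650.9  90.2]
[75  0] [725.3  90.8]
[-75   0] [575.3  89.5]
jar [681. 315.  60.]
mandrel foot [ 663. -119.   10.]
mandrel tip [ 668. -117.  125.]
pliers1 [567. 290.   6.]
pliers2 [437. 267.   6.]
pliers3 [437. 306.   6.]
dish [ 522. -125.   20.]
```

```bash
cat >> h.py <<'E'
from scipy.spatial.transform import Rotation as Ro
def goal(*ps,yaw=0.009,pitch=0):
    s=arm.state();R0=Ro.from_rotvec(s["tool_rot"]);print(round(s["clock"],2),s["tool_pos"].round(1),s["tool_rot"].round(3),s["wrist_force"].round(1),round(s["finger_gap"],1))
    G=Ro.from_euler("z",yaw)*Ro.from_euler("y",pitch)*Ro.from_rotvec([np.pi,0,0])
    for p in ps: print(p,(R0.inv().apply(np.array(p)-s["tool_pos"])/750).round(4),(np.degrees((R0.inv()*G).as_rotvec())/60).round(4))
E
python3 -c "
from h import *
goal((480,-250,218),(475,90,218),(475,90,120))"
```

```text
1.0 [ 280.3 -586.4  218.7] [-3.064 -0.695 -0.   ] [0.6 0.7 0.9] 93.1
(480, -250, 218) [ 0.4337 -0.2899  0.0009] [-1.000e-04 -0.000e+00  4.172e-01]
(475, 90, 218) [ 0.6232 -0.7018  0.0009] [-1.000e-04 -0.000e+00  4.172e-01]
(475, 90, 120) [ 0.6232 -0.7018  0.1316] [-1.000e-04 -0.000e+00  4.172e-01]
```

Request:
servo_tool(deltas=[[[0.0723,-0.0483,0.0009,0,0,0.07,-1],[0.1446,-0.0966,0.0009,0,0,0.14,-1],[0.2168,-0.145,0.0009,0,0,0.21,-1],[0.289,-0.1933,0.0009,0,0,0.28,-1],[0.3614,-0.2416,0.0009,0,0,0.35,-1],[0.4337,-0.2899,0.0009,0,0,0.4172,-1],[0.475,-0.379,0.0009,0,0,0.4172,-1],[0.516,-0.468,0.0009,0,0,0.4172,-1],[0.55,-0.543,0.0009,0,0,0.4172,-1],[0.586,-0.62,0.0009,0,0,0.4172,-1],[0.6232,-0.7018,0.0009,0,0,0.4172,-1],[0.6232,-0.7018,0.0009,0,0,0.4172,-1]]])

```text
clock: 2.5
tool_pos: [474.7, 93.6, 218.4]
tool_rot: [-3.14, -0.02, -0.001]
wrist_force: [-0.6, -1.4, -0.5]
finger_gap: 93.0
finger_force: 0.0
```

```bash
python3 -c "
from h import *
goal((475,90,218),(475,90,22),(530,90,22))"
```

```text
2.5 [474.7  93.6 218.4] [-3.14e+00 -2.00e-02 -1.00e-03] [-0.6 -1.4 -0.5] 93.0
(475, 90, 218) [0.0004 0.0048 0.0005] [-0.0013 -0.0008  0.0036]
(475, 90, 22) [1.000e-04 5.200e-03 2.618e-01] [-0.0013 -0.0008  0.0036]
(530, 90, 22) [0.0735 0.0061 0.2619] [-0.0013 -0.0008  0.0036]
```

Request:
servo_tool(deltas=[[[0,0,0.05,0,0,0,-1],[0,0,0.1,0,0,0,-1],[0,0,0.15,0,0,0,-1],[0,0,0.2,0,0,0,-1],[0,0,0.24,0,0,0,-1],[0,0,0.261,0,0,0,-1],[0,0,0.261,0,0,0,-1]]])

```text
clock: 3.38
tool_pos: [474.5, 89.9, 21.4]
tool_rot: [3.141, 0.014, -0.003]
wrist_force: [-0.7, 0.2, 1.0]
finger_gap: 92.9
finger_force: 0.0
```

```bash
python3 -c "
from h import *
cv2.imwrite('pics/t1.png',cv2.resize(capture('top')[140:320,160:410,::-1],None,fx=3,fy=3))
goal((475,90,22),(534,90,22))"
```

```text
3.42 [475.2  90.1  22.2] [-3.142 -0.014  0.   ] [-0.3 -0.2  0.9] 93.0
(475, 90, 22) [-0.0003  0.0001  0.0003] [-0.      0.0002 -0.    ]
(534, 90, 22) [0.0784 0.0008 0.0003] [-0.      0.0002 -0.    ]
```

View pics/t1.png

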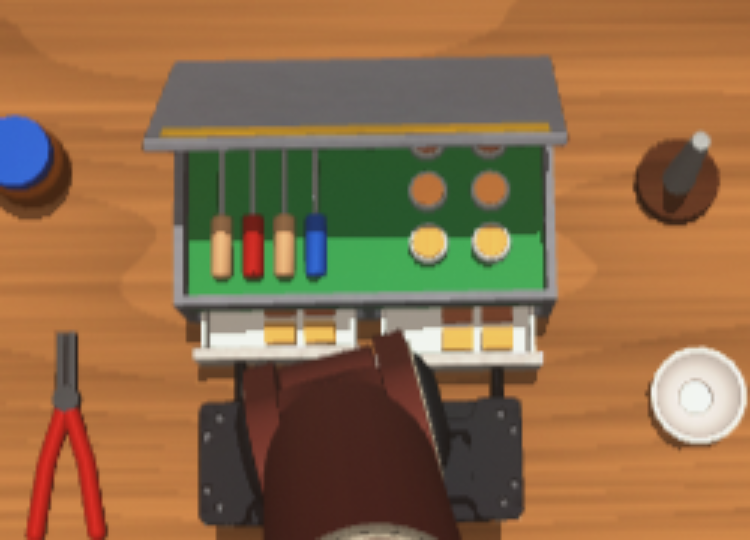

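Gripper is centred on the chest, both fingers in line with the bar handles and clear of the bystanders. Now I'll push both drawers.

Request:
servo_tool(deltas=[[[0.006,0,0,0,0,0,-1],[0.012,0,0,0,0,0,-1],[0.018,0,0,0,0,0,-1],[0.024,0,0,0,0,0,-1],[0.03,0,0,0,0,0,-1],[0.036,0,0,0,0,0,-1],[0.042,0,0,0,0,0,-1],[0.048,0,0,0,0,0,-1],[0.054,0,0,0,0,0,-1],[0.06,0,0,0,0,0,-1],[0.066,0,0,0,0,0,-1],[0.066,0,0,0,0,0,-1]]])

```text
clock: 4.92
tool_pos: [525.4, 90.4, 22.1]
tool_rot: [-3.141, -0.014, -0.002]
wrist_force: [-1.5, 0.2, -1.4]
finger_gap: 92.9
finger_force: 0.8
```

Request:
servo_tool(deltas=[[[0.002,0,0,0,0,0,-1],[0.004,0,0,0,0,0,-1],[0.004,0,0,0,0,0,-1]]])

```text
clock: 5.3
tool_pos: [527.5, 90.4, 22.1]
tool_rot: [3.142, 0.014, -0.0]
wrist_force: [-3.0, -0.3, -1.4]
finger_gap: 93.0
finger_force: 1.3
```

Request:
servo_tool(deltas=[[[0.002,0,0,0,0,0,-1],[0.004,0,0,0,0,0,-1],[0.004,0,0,0,0,0,-1]]])

```text
clock: 5.68
tool_pos: [530.7, 90.4, 22.2]
tool_rot: [3.142, 0.014, 0.0]
wrist_force: [-2.8, -0.4, -1.7]
finger_gap: 92.8
finger_force: 1.3
```

Request:
servo_tool(deltas=[[[0.002,0,0,0,0,0,-1],[0.003,0,0,0,0,0,-1],[0.003,0,0,0,0,0,-1]]])

```text
clock: 6.05
tool_pos: [532.9, 90.5, 22.2]
tool_rot: [-3.142, -0.014, -0.0]
wrist_force: [-3.0, -0.6, -2.3]
finger_gap: 92.9
finger_force: 1.4
```

Request:
servo_tool(deltas=[[[0.001,0,0,0,0,0,-1],[0.002,0,0,0,0,0,-1],[0.002,0,0,0,0,0,-1]]])

```text
clock: 6.42
tool_pos: [533.8, 90.5, 22.2]
tool_rot: [3.142, 0.013, -0.001]
wrist_force: [-3.9, -0.3, -1.0]
finger_gap: 92.8
finger_force: 2.0
```

Request:
servo_tool(deltas=[[[0.001,0,0,0,0,0,-1],[0.002,0,0,0,0,0,-1],[0.002,0,0,0,0,0,-1]]])

```text
clock: 6.8
tool_pos: [533.8, 90.5, 22.2]
tool_rot: [3.141, 0.014, -0.006]
wrist_force: [-7.4, -0.8, 1.7]
finger_gap: 93.0
finger_force: 3.2
```

Request:
servo_tool(deltas=[[[0.001,0,0,0,0,0,-1],[0.002,0,0,0,0,0,-1],[0.004,0,0,0,0,0,-1],[0.004,0,0,0,0,0,-1]]])

```text
clock: 7.3
tool_pos: [533.8, 90.5, 22.2]
tool_rot: [3.141, 0.014, -0.016]
wrist_force: [-10.3, -0.3, 7.1]
finger_gap: 93.0
finger_force: 5.4
```

```bash
python3 -c "
from h import *
s=arm.state();print(s['tool_pos'],s['tool_rot'],s['wrist_force'],s['torque'])"
```

```text
[533.75319653  90.47054539  22.21571428] [ 3.14061219  0.0139483  -0.01617762] [-10.28484313  -0.28513232   7.1114589 ] [-0.11122812  2.32376431 -0.14199052]
```

Request:
servo_tool(deltas=[[[-0.01,0,0,0,0,0,-1],[-0.04,0,0,0,0,0,-1],[-0.084,0,0,0,0,0,-1],[-0.084,0,0,0,0,0,-1],[-0.084,0,-0.06,0,0,0,0],[-0.084,0,-0.13,0,0,0,1],[-0.084,0,-0.2,0,0,0,1],[-0.084,0,-0.27,0,0,0,1],[-0.084,0,-0.34,0,0,0,1],[-0.084,0,-0.384,0,0,0,1],[-0.084,0,-0.384,0,0,0,1],[-0.084,0,-0.384,0,0,0,1]]], squeeze=10)

```text
clock: 8.8
tool_pos: [476.6, 90.0, 310.1]
tool_rot: [-3.141, -0.014, -0.002]
wrist_force: [0.2, -0.1, -0.3]
finger_gap: 17.6
finger_force: 0.0
```

```bash
python3 -c "
from h import *
cv2.imwrite('pics/s1.png',cv2.resize(capture('scene')[150:420,170:500,::-1],None,fx=2.2,fy=2.2))
def tp(a,r=130,t=8,e=8): return (725.3-r*np.cos(a)+t*np.sin(a)+e,90.5,82+r*np.sin(a)+t*np.cos(a))
goal((690,90.5,310),tp(1.15))"
```

```text
8.85 [476.   89.9 309.4] [ 3.141e+00  1.400e-02 -1.000e-03] [-0.  -0.2 -0.2] 13.5
(690, 90.5, 310) [ 0.2854  0.0017 -0.0009] [ 0.0001  0.0005 -0.0002]
(np.float64(687.4987442071437), 90.5, np.float64(203.927211760941)) [0.2821 0.0017 0.1405] [ 0.0001  0.0005 -0.0002]
```

View pics/s1.png

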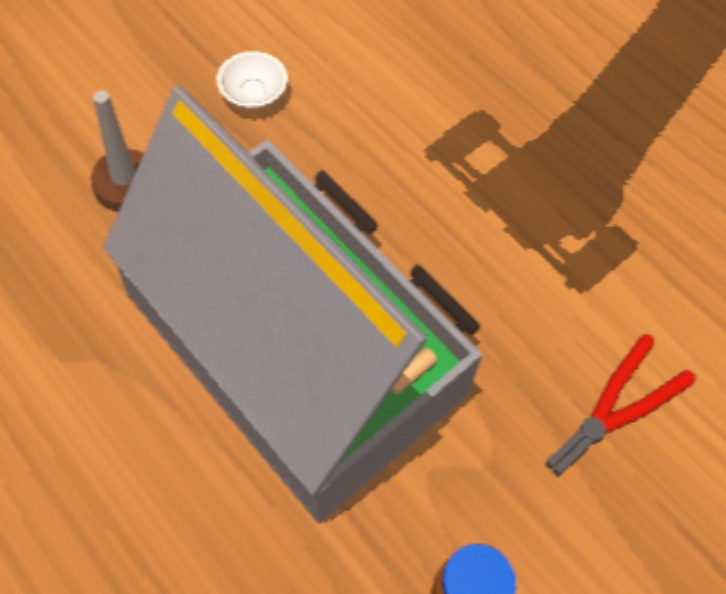

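Both drawer fronts appear flush: the white fronts have vanished and only the bars remain. Next I'll move over the lid, and check the handles numerically against the home prediction.

Request:
servo_tool(deltas=[[[0.06,0,0,0,0,0,1],[0.12,0,0,0,0,0,1],[0.18,0,0,0,0,0,1],[0.24,0,0,0,0,0,1],[0.28,0,0,0,0,0,1],[0.288,0,0,0,0,0,1],[0.288,0,0,0,0,0,1]]])

```text
clock: 9.72
tool_pos: [691.2, 92.0, 308.7]
tool_rot: [3.141, 0.014, -0.004]
wrist_force: [0.5, -0.1, 0.3]
finger_gap: 0.6
finger_force: 0.0
```

```bash
python3 -c "
from h import *
capture('scene')
for n in('left_drawer_handle','right_drawer_handle'):
    r=cut_out('scene',n)[0];print(n,r['p'],r['location'],r['region'].sum())
w=.009
for d in(0,5,10):
  for y in(58,-58):print(d,y,proj('scene',[650.3-105-d-w*y,90.2+y-1,35]).round(1))
def tp(a,r=130,t=8,e=8): return (725.3-r*np.cos(a)+t*np.sin(a)+e,90.5,82+r*np.sin(a)+t*np.cos(a))
goal(tp(1.15),*[tp(a) for a in np.arange(1.1,-.06,-.05)])"
```

```text
left_drawer_handle 0.53 [369.7, 286.9] 245
right_drawer_handle 0.47 [325.7, 241.1] 265
0 58 [[372.5 283.8]]
0 -58 [[327.5 239.4]]
5 58 [[374.6 282.1]]
5 -58 [[329.6 237.9]]
10 58 [[376.8 280.4]]
10 -58 [[331.7 236.4]]
9.88 [690.9  92.1 310.7] [-3.141 -0.015  0.   ] [-0.3  0.5  0.4] 0.7
(np.float64(687.4987442071437), 90.5, np.float64(203.927211760941)) [-0.0046  0.0022  0.1424] [-0.0003  0.0001  0.0003]
(np.float64(681.4621630951664), 90.5, np.float64(201.4857257793912)) [-0.0126  0.0021  0.1456] [-0.0003  0.0001  0.0003]
(np.float64(675.5551495788277), 90.5, np.float64(198.74558771035603)) [-0.0205  0.002   0.1493] [-0.0003  0.0001  0.0003]
(np.float64(669.792468115605), 90.5, np.float64(195.71364647197166)) [-0.0282  0.0019  0.1533] [-0.0003  0.0001  0.0003]
(np.float64(664.18852240801), 90.5, np.float64(192.39748033832964)) [-0.0357  0.0019  0.1578] [-0.0003  0.0001  0.0003]
(np.float64(658.7573194018335), 90.5, np.float64(188.80537799773813)) [-0.0429  0.0018  0.1625] [-0.0003  0.0001  0.0003]
(np.float64(653.5124342760746), 90.5, np.float64(184.9463178353179)) [-0.0499  0.0017  
[... 1501 characters left out ...]
.4806995269989), 90.5, np.float64(115.66754562608781)) [-0.1113  0.0012  0.2601] [-0.0003  0.0001  0.0003]
(np.float64(605.9552649281032), 90.5, np.float64(109.33712584505614)) [-0.1133  0.0012  0.2685] [-0.0003  0.0001  0.0003]
(np.float64(604.7481258470312), 90.5, np.float64(102.93837748631177)) [-0.1149  0.0012  0.277 ] [-0.0003  0.0001  0.0003]
(np.float64(603.8622995028197), 90.5, np.float64(96.4872940883478)) [-0.1161  0.0012  0.2856] [-0.0003  0.0001  0.0003]
(np.float64(603.3), 90.5, np.float64(89.99999999999989)) [-0.1168  0.0012  0.2943] [-0.0003  0.0001  0.0003]
(np.float64(603.0626327944889), 90.5, np.float64(83.49271007797142)) [-0.1171  0.0012  0.303 ] [-0.0003  0.0001  0.0003]
```

Both handles match the fully-home prediction. Next I'll descend behind the lid and start the arc.

Request:
servo_tool(deltas=[[[0,0,0.05,0,0,0,1],[0,0,0.1,0,0,0,1],[0,0,0.135,0,0,0,1],[-0.0046,0,0.1424,0,0,0,1],[-0.0126,0,0.1456,0,0,0,1],[-0.0205,0,0.1493,0,0,0,1],[-0.0282,0,0.1533,0,0,0,1],[-0.0357,0,0.1578,0,0,0,1],[-0.0429,0,0.1625,0,0,0,1],[-0.0499,0,0.1677,0,0,0,1]]])

```text
clock: 11.12
tool_pos: [654.3, 91.7, 184.8]
tool_rot: [-3.141, -0.014, -0.002]
wrist_force: [1.0, 0.1, 2.8]
finger_gap: 0.4
finger_force: 1.4
```

```bash
python3 -c "
from h import *
cv2.imwrite('pics/s2.png',cv2.resize(capture('scene')[150:420,170:500,::-1],None,fx=2.2,fy=2.2));goal()"
```

```text
11.18 [653.2  91.7 184. ] [-3.141e+00 -1.400e-02  2.000e-03] [-0.   0.6  2.1] 0.7
```

View pics/s2.png

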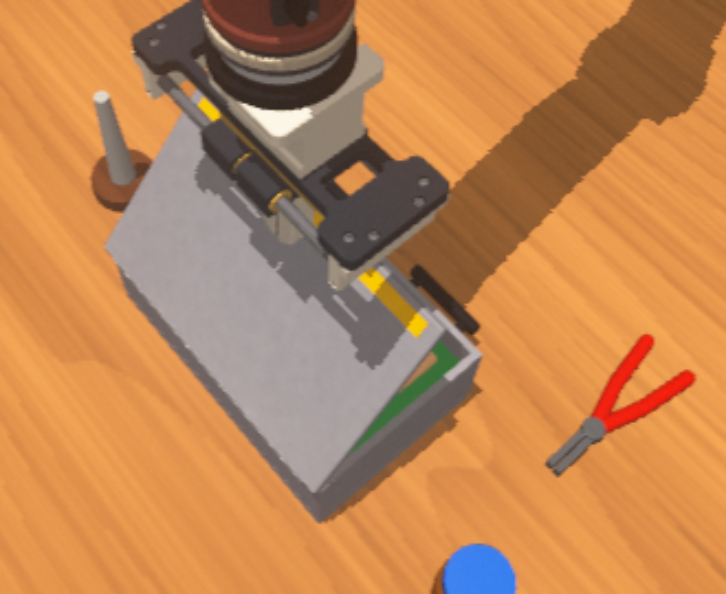

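The picture shows the fingertips on the lid's upper face near the stripe, and the lid coming down. I'll continue.

Request:
servo_tool(deltas=[[[-0.0067,0,0.0055,0,0,0,1],[-0.0132,0,0.0113,0,0,0,1],[-0.0193,0,0.0174,0,0,0,1],[-0.0251,0,0.0239,0,0,0,1],[-0.0306,0,0.0306,0,0,0,1],[-0.0358,0,0.0376,0,0,0,1],[-0.0406,0,0.0448,0,0,0,1],[-0.045,0,0.0523,0,0,0,1],[-0.0491,0,0.0599,0,0,0,1],[-0.0528,0,0.0678,0,0,0,1],[-0.056,0,0.0758,0,0,0,1],[-0.0589,0,0.084,0,0,0,1]]])

```text
clock: 12.68
tool_pos: [609.9, 91.1, 121.1]
tool_rot: [3.141, 0.014, -0.0]
wrist_force: [1.8, 0.8, 1.2]
finger_gap: 0.1
finger_force: 1.0
```

Request:
servo_tool(deltas=[[[-0.0025,0,0.0084,0,0,0,1],[-0.0045,0,0.0168,0,0,0,1],[-0.0061,0,0.0253,0,0,0,1],[-0.0073,0,0.0339,0,0,0,1],[-0.0078,0,0.0385,0,0,0,1],[-0.008,0,0.0425,0,0,0,1],[-0.008,0,0.0425,0,0,0,1]]])

```text
clock: 13.55
tool_pos: [603.7, 91.1, 90.4]
tool_rot: [3.141, 0.014, -0.001]
wrist_force: [-0.4, -1.2, 6.2]
finger_gap: 0.6
finger_force: 3.1
```

Request:
servo_tool(deltas=[[[0,0,0.002,0,0,0,1],[0,0,0.004,0,0,0,1],[0,0,0.006,0,0,0,1],[0,0,0.006,0,0,0,1],[0,0,0.006,0,0,0,1]]])

```text
clock: 14.18
tool_pos: [603.8, 91.1, 90.1]
tool_rot: [-3.141, -0.014, -0.0]
wrist_force: [-7.6, -1.7, 25.7]
finger_gap: 0.3
finger_force: 13.5
```

Hard stop at z = 90 mm, as expected with the lid shut. I'll lift off and look.

Request:
servo_tool(deltas=[[[0,0,-0.01,0,0,0,1],[0,0,-0.06,0,0,0,1],[0,0,-0.13,0,0,0,1],[0,0,-0.2,0,0,0,1],[0,0,-0.26,0,0,0,1],[0,0,-0.26,0,0,0,1],[0,0,-0.26,0,0,0,1]]])

```text
clock: 15.05
tool_pos: [602.9, 91.0, 278.5]
tool_rot: [3.141, 0.014, -0.006]
wrist_force: [-0.3, 0.1, -0.0]
finger_gap: 0.9
finger_force: 0.0
```

```bash
python3 -c "
from h import *
cv2.imwrite('pics/s3.png',cv2.resize(capture('scene')[150:420,170:500,::-1],None,fx=2.2,fy=2.2));goal()"
```

```text
15.1 [602.7  91.  278. ] [ 3.141  0.014 -0.008] [-0.7  0.3 -0.2] 0.4
```

View pics/s3.png

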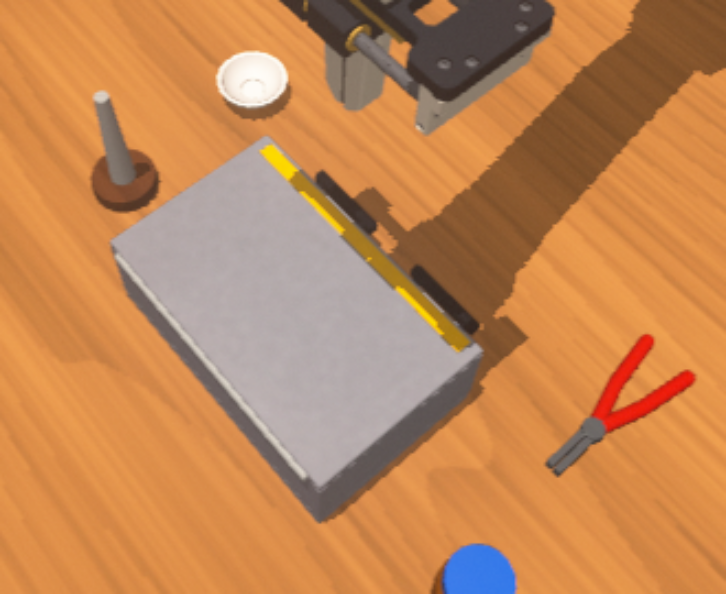

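The lid lies flat and shut, both handles are at home, and the bystanders haven't moved. I'll hand it in.

```bash
python3 -c "
from station import arm
print(arm.finish_job())"
```

```text
the job is handed in; nothing more can be done
None
```

I pushed both drawers home with the lid still open, eased the lid shut (flat against its stop in the last picture), left the four bystanders in place and handed the job in; no verdict came back.

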